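# Release the clamp, pack out the gap, clamp up again

### The job

Throw the red-balled lever of the clamp fixture over to released, and then stand the one packer that fills the gap between the brass job and the jaw snugly in that gap, down on the gap's floor with its ends about level with the jaw's. Let go of it, then throw the lever back over to clamped, fully home. Do not force the packer in, and leave the other two packers and the tools around where they are.

Things in the scene. Friction and masses are not known exactly. Their poses are not given: they have to be found in the camera images.
- clamp_fixture: Fixed clamp fixture on a grey base plate 12 mm thick (x -160 to +75, y -53 to +53 mm). Origin on the bench under the middle of the released gap; x points from the lever across the gap to the brass job, y along the gap, z up. The gap is open above and at both y ends. A dark cheek behind the job is 42 mm high over the bench; all else but the lever is at most 42 mm.
- gap_floor (a point): Middle of the gap's floor, 12 mm over the bench, at fixture x = 0, y = 0. The fixed brass job (80 mm along y) has its face at x = +11 mm, the steel jaw (80 mm along y, centred) at x = -11 mm released (gap 22 mm), 3.6 mm closer clamped (gap 18.4 mm). Both faces are upright to 30 mm over the bench, then flare out at 45 degrees up to 36 mm.
- lever_pivot (a point): Pivot axis of the lever: fixture x = -115 mm, y = 0, 34 mm over the bench, between two ears 42 mm high. The lever swings in the fixture's x-z plane and moves the jaw.
- clamp_lever (a joint): Lever angle in rad: 0 upright, +0.50 end stop leaning toward the gap = clamped, -0.50 end stop leaning away from the gap = released. The top is heavy: past upright it falls to the end stop of that side by itself and stays there; about 1 N sideways at the ball moves it.
- lever_ball (a point): Centre of the red ball (26 mm across) on the lever, 90 mm from the pivot on a 10 mm steel rod. About 113 mm above the bench at either end stop, 124 mm when upright; 43 mm to either side of the pivot in the fixture's x at the end stops.
- packer_12: Aluminium packer 12 mm thick, shaped like an upside-down T and standing on its foot: foot 80 mm long (its y) and 28 mm high, and above it a grip tongue 40 mm long (y), up to 62 mm over the underside; 12 mm thick (its x) throughout. Origin at the centre of the underside, z up. About 0.11 kg.
- packer_18: The same kind of packer, 18 mm thick. About 0.16 kg.
- packer_26: The same kind of packer, 26 mm thick. About 0.23 kg.
- spanner_13: Bright steel spanner, 138 mm long, lying on the bench; leave it. Origin at the centre of its underside.
- tap_wrench: Small steel T tap wrench, 90 mm long, lying on the bench; leave it. Origin at the centre of its underside.
- marker: White marker pen with a blue cap, 130 mm long, lying on the bench; leave it. Origin at the centre of its underside.
- micrometer: Micrometer with a blue frame, 131 mm long, lying on the bench; leave it. Origin at the centre of its underside. Obstacles near it at the bench's front edge: upright black lamp struts (x 0.29 to 0.36, y 0.02 to 0.09 m), 0.70 m high, whose arm then leads to the right rear, down to 0.32 m at the lamp head; and a thin black post 0.72 m high at x 0.38, y -0.07 m. Pass over or around them.

How it is judged:
By the outcome, as a careful person would: the job done as asked, in the order asked, and still so for the second after the job is handed in, with the robot touching nothing.
It also fails if it takes over 67 s, if anything falls off the work surface, if the arm or the gripper's body presses on something with over 40 N, if the wrist force passes 120 N, or if a joint passes its speed limit or range.

### The arm

A 6-joint arm with a two-finger parallel gripper is mounted at the origin on a cart in front of the work surface, level with it; the furniture and walls round the work are solid. World frame = base frame: x ahead of the robot, y to its left, z up, the work surface at z = 0. Lengths are in m, angles in rad, forces in N, time in s.
With the tool pointing down it reaches from about 0.3 to 0.85 m from the base axis. Payload 5.4 kg.
Tool frame: the origin (TCP) lies midway between the tips of the shut fingers; the grasp point (between the pads) lies 19 mm behind it (env.tcp_to_grasp is the distance from the TCP to the grasp point, in m); z points along the fingers, y is the line along which they close (so a half turn about z gives the same grasp; the last joint's range is limited). The gripper opens to 85 mm and grips with 20 to 120 N. Pads are 22 mm wide; open, the fingers measure 114 mm over their backs; the gripper's body (76 mm by 85 mm) begins 54 mm behind the grasp point. The pads swing forward as they close: fully open they stand 13 mm farther back than shut.
Start: joints at [1.004, 0.158, 1.597, -0, 1.386, -0.21], TCP at [0.201, 0.539, 0.231] pointing down, gripper open.
Joint ranges: [-2.91, 2.91], [-0.94, 2.29], [0.18, 2.7], [-1.29, 4.43], [0.17, 2.64], [-3, 3]. Speed limits (rad/s): [2.57, 2.57, 3.14, 3.14, 3.14, 3.14].

### API

Orientations are given as a rotation vector (axis times angle).
In Python, from workcell import env gives the robot as it stands.
- The arm moves only by the shell command python3 -m crank 'ROWS'. ROWS is JSON, one flat list of numbers, 7 for each row, row after row: the opening, from 0 (shut) to 1 (fully open), then the shift along the tool's x, y, z in units of 30 mm (1.0 is 30 mm), then the turn, a rotation vector about the tool's x, y, z in units of 10 degrees (1.0 is 10 degrees). In form: [grip, dx, dy, dz, wx, wy, wz, grip, dx, dy, dz, wx, wy, wz, ...]. A call has 1 to 20 rows; each row shifts and turns the commanded pose from where the row before left it, along the tool's axes as they then stand; what a row does not reach is not made up. A row lasts 1/8 s, in which the tool goes at most 62.5 mm and 10.7 degrees, less where a joint would pass 70% of its speed; a pose out of reach is approached as far as the arm can. A call with a number of a shift or a turn outside -1 to 1 is refused whole. A call with a gripper value outside its range is refused whole. The fingers move at their own pace and stop on an object; the grip force is fixed at half the most. Time passes only in rows, so rows that do not move let the fingers close. It gives the time, the measured TCP pose, the force, the opening and the grip force at its end, in the units of the state.
- env.observe(): the state, without advancing time (a new reading comes with each control period).
- env.grab_frame(name): name is "scene" or "top" or "wrist"; returns a dict with "pixels" (480x640x3 uint8, blue, green, red), "fx", "fy", "cx", "cy" (pixels), "R" (3x3) and "t" (3): a world point X has camera coordinates R X + t. Camera axes: x right, y down, z forward; pixel columns grow to the right and rows downward; lengths in m; the calibration is good to about 2 mm. A picture is of the moment at which its call begins. There is no depth.
- env.finish_job(): hands the job in; it is judged then, once.
Trained networks look in the newest picture that a camera, given by its name, has taken for a name from the list of things; names that differ only in an ending like _2 or _b are one class to them, and where a whole thing is asked for, a point or a joint stands for the part that bears it (a point fixed in the world has none). Each returns a list of dicts, best first, with "conf" (0 to 1); they miss things now and then, are a little off and sometimes report something else, mostly with a low value. They report only what shows in the picture. A call takes as long as a camera call.
- env.trace(query, camera): "pixels" (480x640 bool, what is visible of it) and "xy" ([column, row] in pixels, amid what is visible of it).
- env.spot_point(query, camera): "xy" ([column, row] in pixels: a listed point, or the origin of a listed thing).
The state is a dict: "t": time; "q": joint angles; "dq": joint speeds; "joint_efforts": joint torques, N m; "eef_pos": TCP position; "eef_rot": TCP orientation; "contact_force": force on the tool from outside, world axes, zero at the start; "ft_torque": the same for the moment, N m; "opening": finger opening in m; "finger_force": force on a finger pad.
Only numpy, scipy, OpenCV 4.12 (cv2) and the standard library are available. Lean on these libraries where they do the work, as an engineer would, in place of code of your own. Each camera call takes 0.05 s, during which the arm holds its last target. There are 200 camera calls.

## Working session

There is one attempt and no reset: what is moved stays moved. The work goes in short steps, Python scripts to look and compute and a shell command to move; the robot and the scene stay as the last step left them, time stands still between calls to the robot, and variables do not carry over. Pictures are saved under pics/ and viewed, at most 10 in all, crops included, and the job is handed in when it is done.

```bash
mkdir -p pics
cat > h.py <<'E'
import numpy as np, cv2, json
from workcell import env
from scipy.spatial.transform import Rotation as Rn
def grab(n):
    f=env.grab_frame(n); return f
def proj(f,X):
    c=np.array(f["R"])@np.array(X)+np.array(f["t"]).ravel(); return np.array([f["fx"]*c[0]/c[2]+f["cx"],f["fy"]*c[1]/c[2]+f["cy"]])
def ray(f,xy):
    R=np.array(f["R"]);t=np.array(f["t"]).ravel()
    d=R.T@np.array([(xy[0]-f["cx"])/f["fx"],(xy[1]-f["cy"])/f["fy"],1.]); return -R.T@t,d/np.linalg.norm(d)
def onz(f,xy,z):
    o,d=ray(f,xy); return o+d*(z-o[2])/d[2]
def tri(rs):
    A=sum(np.eye(3)-np.outer(d,d) for o,d in rs); b=sum((np.eye(3)-np.outer(d,d))@o for o,d in rs)
    return np.linalg.solve(A,b)
E
python3 - <<'E'
from h import *
np.set_printoptions(precision=3,suppress=True)
s=env.observe(); print(s)
zs=dict(gap_floor=.012,lever_pivot=.034,lever_ball=.113,clamp_fixture=0,packer_12=0,packer_18=0,packer_26=0,spanner_13=0,tap_wrench=0,marker=0,micrometer=0)
fs={}
for n in("scene","top"):
    fs[n]=grab(n); cv2.imwrite(f"pics/{n}0.png",fs[n]["pixels"])
    print(n, -np.array(fs[n]["R"]).T@np.array(fs[n]["t"]).ravel())
for k,z in zs.items():
    for n in fs:
        for r in env.spot_point(k,n)[:2]:
            print(k,n,round(r["conf"],2),np.round(r["xy"]),onz(fs[n],r["xy"],z))
E
```

```text
{'t': 0.0, 'q': array([ 1.004,  0.159,  1.598, -0.   ,  1.386, -0.21 ]), 'dq': array([ 0.001,  0.001, -0.001, -0.001, -0.001,  0.001]), 'joint_efforts': array([ -0.001, -39.6  , -33.143,  -0.   ,   0.008,  -0.   ]), 'eef_pos': array([0.201, 0.538, 0.23 ]), 'eef_rot': array([-0.557, -3.091,  0.003]), 'contact_force': array([-0.255, -0.278,  0.009]), 'ft_torque': array([0.007, 0.03 , 0.03 ]), 'finger_force': 0.0, 'opening': 0.08568250127235258}
scene [ 0.031 -0.314  0.762]
top [0.456 0.282 1.238]
gap_floor scene 0.72 [249. 263.] [0.501 0.396 0.012]
gap_floor scene 0.6 [376. 293.] [0.623 0.184 0.012]
gap_floor top 0.71 [363. 211.] [0.625 0.192 0.012]
gap_floor top 0.46 [230. 222.] [0.593 0.482 0.012]
lever_pivot scene 0.59 [337. 320.] [0.511 0.168 0.034]
lever_pivot top 0.72 [371. 260.] [0.517 0.175 0.034]
lever_ball scene 0.81 [356. 269.] [0.559 0.176 0.113]
lever_ball top 0.9 [370. 240.] [0.553 0.184 0.113]
clamp_fixture scene 0.91 [377. 297.] [0.626 0.185 0.   ]
clamp_fixture top 0.98 [365. 212.] [0.626 0.188 0.   ]
packer_12 scene 0.97 [251. 266.] [0.507 0.398 0.   ]
packer_12 scene
[... 374 characters left out ...]
 266.] [0.507 0.398 0.   ]
packer_26 scene 0.56 [220. 282.] [0.438 0.4   0.   ]
packer_26 top 0.82 [269. 294.] [0.438 0.393 0.   ]
packer_26 top 0.79 [269. 235.] [0.567 0.398 0.   ]
spanner_13 scene 0.49 [311. 229.] [0.668 0.409 0.   ]
spanner_13 top 0.63 [270. 194.] [0.658 0.4   0.   ]
tap_wrench scene 0.57 [443. 324.] [ 0.664  0.066 -0.   ]
tap_wrench scene 0.52 [377. 295.] [0.629 0.187 0.   ]
marker scene 0.57 [261. 226.] [0.596 0.482 0.   ]
marker scene 0.37 [386. 370.] [0.52  0.062 0.   ]
marker top 0.54 [228. 222.] [0.595 0.489 0.   ]
marker top 0.26 [425. 261.] [0.52  0.053 0.   ]
micrometer scene 0.75 [387. 371.] [0.519 0.059 0.   ]
micrometer top 0.58 [423. 261.] [0.519 0.057 0.   ]
```

View pics/scene0.png

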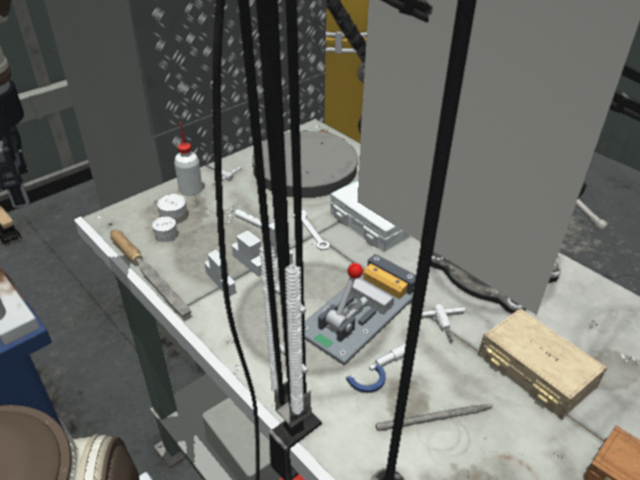

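View pics/top0.png

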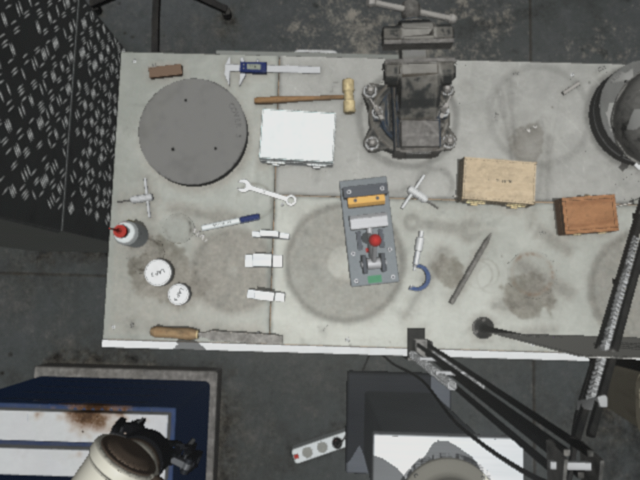

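The scene shows the clamp lever (ball at scene (356,269), top (374,240)), leaning to the brass job. Three packers stand in a column at top (270,235), (265,260) and (265,295). I'll measure their thicknesses on an enlargement, and work out the fixture axes.

Run:
```python
from h import *
np.set_printoptions(precision=3,suppress=True)
f=grab("top"); im=f["pixels"]
a=cv2.resize(im[220:310,235:300],None,fx=6,fy=6,interpolation=cv2.INTER_CUBIC)
b=cv2.resize(im[170:295,335:405],None,fx=4.3,fy=4.3,interpolation=cv2.INTER_CUBIC)
h=max(a.shape[0],b.shape[0]); pad=lambda m:cv2.copyMakeBorder(m,0,h-m.shape[0],0,10,cv2.BORDER_CONSTANT)
cv2.imwrite("pics/crop1.png",np.hstack([pad(a),pad(b)]))
for k in("packer_18","clamp_fixture"):
  for r in env.trace(k,"top"):
    m=r["pixels"].astype(np.uint8); p=cv2.findNonZero(m)
    q=cv2.minAreaRect(p); print(k,r["conf"],q,m.sum())
    print([onz(f,c,.012 if k[0]=='c' else 0.0).round(3) for c in cv2.boxPoints(q)])
```

```text
packer_18 0.94 ((263.5, 260.5), (13.0, 37.0), 90.0) 476
[array([0.524, 0.449, 0.   ]), array([0.527, 0.368, 0.   ]), array([0.498, 0.367, 0.   ]), array([0.496, 0.448, 0.   ])]
packer_18 0.78 ((270.08868408203125, 234.30287170410156), (36.270999908447266, 7.756527423858643), 4.236394882202148) 268
[array([0.563, 0.436, 0.   ]), array([0.58 , 0.435, 0.   ]), array([0.576, 0.355, 0.   ]), array([0.559, 0.356, 0.   ])]
packer_18 0.58 ((266.0000305175781, 295.0000305175781), (38.69883346557617, 10.17084789276123), 7.125016689300537) 362
[array([0.429, 0.443, 0.   ]), array([0.451, 0.441, 0.   ]), array([0.443, 0.357, 0.   ]), array([0.421, 0.359, 0.   ])]
clamp_fixture 0.74 ((368.07635498046875, 231.29954528808594), (107.24018859863281, 48.808387756347656), 82.95423126220703) 5117
[array([0.69 , 0.251, 0.012]), array([0.707, 0.144, 0.012]), array([0.473, 0.112, 0.012]), array([0.458, 0.216, 0.012])]
```

View pics/crop1.png

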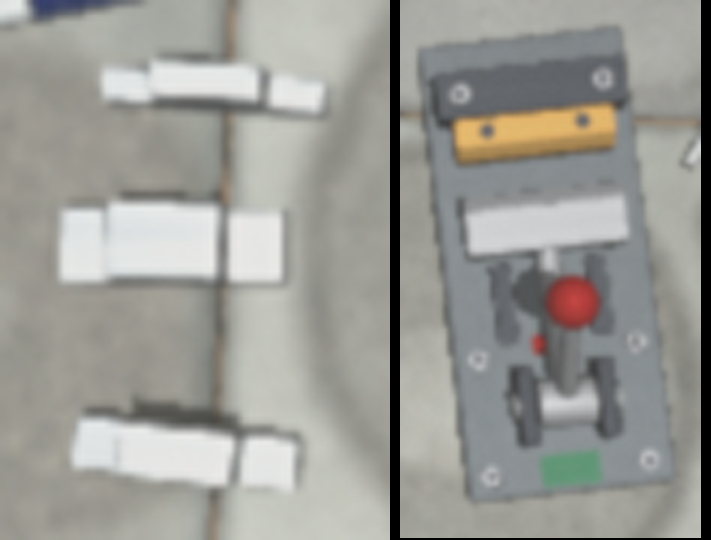

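Top crop: thin packer (12) at the top, the thick one (26) in the middle, and the lower one, about 19–20 px/m-scaled mm thick, is the 18 (world about (0.436, 0.400)). Fixture origin is about (0.624, 0.187), x axis at about +8°. Turning the tool so tool y = fixture x and going part of the way.

```bash
python3 -m crank '[0,0,0,0,0,0,0.77, 0,0,0,0,0,0,0.77, 0,0,0,0,0,0,0.77, 0,0,0,0,0,0,0.77, 0,0,0,0,0,0,0.77, 0,0,0,0,0,0,0.77, 0,0,0,0,0,0,0.77, 0,0,0,0,0,0,0.77, 0,-0.6,0.95,0,0,0,0, 0,-0.6,0.95,0,0,0,0, 0,-0.6,0.95,0,0,0,0, 0,-0.6,0.95,0,0,0,0, 0,-0.6,0.95,0,0,0,0, 0,-0.6,0.95,0,0,0,0, 0,-0.6,0.95,0,0,0,0, 0,-0.6,0.95,0,0,0,0, 0,-0.6,0.95,0,0,0,0, 0,-0.6,0.95,0,0,0,0, 0,-0.6,0.95,0,0,0,0]'
cat >> h.py <<'E'
O=np.array([.624,.187,0]);A=np.deg2rad(8)
def fix(p,O=O,A=A):
    d=np.array(p)-O; return np.array([d[0]*np.cos(A)+d[1]*np.sin(A),-d[0]*np.sin(A)+d[1]*np.cos(A),d[2]])
def st():
    s=env.observe(); R=Rn.from_rotvec(s["eef_rot"]).as_matrix()
    print("t",round(s["t"],2),"tcp",s["eef_pos"].round(4),"fix",fix(s["eef_pos"]).round(4),"yaw_y",np.rad2deg(np.arctan2(R[1,1],R[0,1])).round(2),"z",R[:,2].round(3),"q",s["q"].round(2),"F",s["contact_force"].round(1),"open",round(s["opening"],4))
    return s,R
E
python3 - <<'E'
from h import *
st()
f=grab("scene"); cv2.imwrite("pics/scene1.png",f["pixels"])
E
```

```text
t: 3.72
eef_pos: [0.5397, 0.3855, 0.2313]
eef_rot: [-2.062, -2.37, -0.0]
contact_force: [1.3, 0.6, 0.8]
opening: 0.0001
finger_force: 0.0
t 3.73 tcp [0.5397 0.3855 0.2313] fix [-0.0558  0.2083  0.2313] yaw_y 7.95 z [-0.  0. -1.] q [0.44 0.38 1.32 0.   1.43 0.3 ] F [1.3 0.6 0.8] open 0.0001
```

View pics/scene1.png

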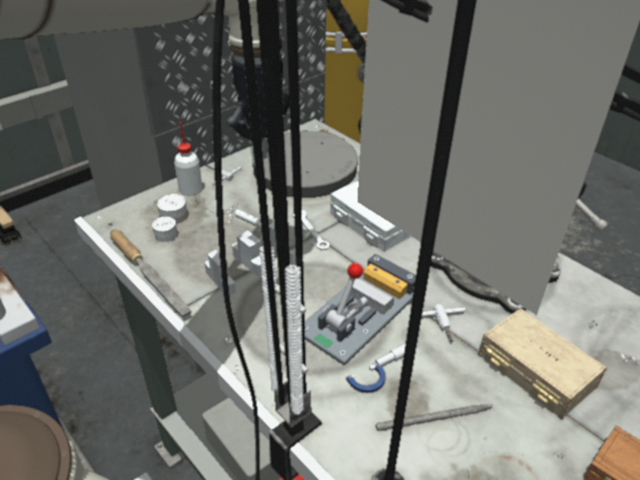

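Forearm (top-left, rows 0–40) runs directly to above the gripper at (245,60), so the arm passes left of the struts. Continue to the lever's gap side.

```bash
python3 -m crank '[0,-0.85,0.12,0,0,0,0, 0,-0.85,0.12,0,0,0,0, 0,-0.85,0.12,0,0,0,0, 0,-0.85,0.12,0,0,0,0, 0,-0.85,0.12,0,0,0,0, 0,-0.85,0.12,0,0,0,0, 0,-0.85,0.12,0,0,0,0, 0,-0.95,0.12,0,0,0,0, 0,0,0,0,0,0,0]'
python3 - <<'E'
from h import *
s,R=st(); print(s["joint_efforts"].round(1))
f=grab("scene"); w=grab("wrist"); cv2.imwrite("pics/m2.png",np.hstack([cv2.resize(f["pixels"],(400,300)),cv2.resize(w["pixels"],(400,300))]))
for c,f in(("wrist",w),("scene",f)):
  for k,z in(("lever_ball",.113),("gap_floor",.012),("lever_pivot",.034)):
    for r in env.spot_point(k,c)[:1]: X=onz(f,r["xy"],z); print(c,k,round(r["conf"],2),np.round(r["xy"]),X.round(4),fix(X).round(4))
E
```

```text
t: 4.9
eef_pos: [0.5963, 0.1835, 0.2313]
eef_rot: [2.065, 2.367, -0.0]
contact_force: [0.1, 0.7, 0.1]
opening: -0.0
finger_force: 0.0
t 4.9 tcp [0.5963 0.1835 0.2313] fix [-0.0279  0.0004  0.2313] yaw_y 7.81 z [-0. -0. -1.] q [ 0.11  0.28  1.45 -0.    1.41 -0.03] F [0.1 0.7 0.1] open -0.0
[ -1.4 -44.7 -33.4  -0.2  -0.   -0.1]
wrist lever_ball 0.8 [262. 237.] [0.5543 0.1769 0.113 ] [-0.0704 -0.0003  0.113 ]
wrist gap_floor 0.88 [347. 211.] [0.6262 0.1838 0.012 ] [ 0.0017 -0.0035  0.012 ]
wrist lever_pivot 0.8 [229. 216.] [0.5116 0.1682 0.034 ] [-0.1139 -0.003   0.034 ]
scene lever_ball 0.86 [355. 269.] [0.5576 0.1781 0.113 ] [-0.067   0.0005  0.113 ]
scene gap_floor 0.7 [378. 294.] [0.6253 0.1809 0.012 ] [ 0.0005 -0.0062  0.012 ]
scene lever_pivot 0.86 [336. 321.] [0.5085 0.1672 0.034 ] [-0.1171 -0.0035  0.034 ]
```

View pics/m2.png

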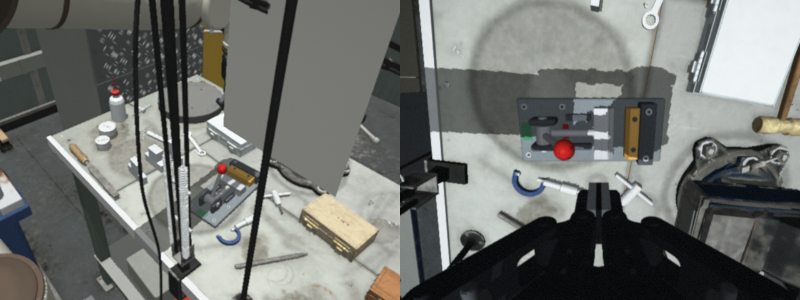

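Ball at wrist-crop (565,150), lever leaning to the gap; estimates agree, no contact. Descend and push the ball toward released.

```bash
python3 -m crank '[0,0,0,0.8,0,0,0, 0,0,0,0.8,0,0,0, 0,0,0,0.8,0,0,0, 0,0,0,0.8,0,0,0, 0,0,0,0.8,0,0,0, 0,0,0,0.8,0,0,0, 0,0,-0.35,0,0,0,0, 0,0,-0.35,0,0,0,0, 0,0,-0.35,0,0,0,0, 0,0,-0.35,0,0,0,0, 0,0,-0.35,0,0,0,0, 0,0,-0.35,0,0,0,0, 0,0,-0.3,0,0,0,0, 0,0,-0.3,0,0,0,0, 0,0,0,0,0,0,0, 0,0,0,0,0,0,0, 0,0,0,0,0,0,0]'
python3 - <<'E'
from h import *
s,R=st()
w=grab("wrist")
for k,z in(("lever_ball",.113),("gap_floor",.012),("lever_pivot",.034)):
    for r in env.spot_point(k,"wrist")[:1]: X=onz(w,r["xy"],z); print(k,round(r["conf"],2),np.round(r["xy"]),X.round(4),fix(X).round(4))
E
```

```text
t: 7.42
eef_pos: [0.5154, 0.1738, 0.087]
eef_rot: [-2.062, -2.37, 0.001]
contact_force: [0.3, -0.6, 0.4]
opening: -0.0001
finger_force: 0.0
t 7.42 tcp [0.5154 0.1738 0.087 ] fix [-0.1093  0.0021  0.087 ] yaw_y 7.96 z [-0.001 -0.    -1.   ] q [ 0.1   0.24  1.81  0.    1.1  -0.04] F [ 0.3 -0.6  0.4] open -0.0001
lever_ball 0.77 [195. 355.] [0.4701 0.1626 0.113 ] [-0.1558 -0.0028  0.113 ]
gap_floor 0.83 [491. 261.] [0.6266 0.1842 0.012 ] [ 0.0021 -0.0031  0.012 ]
lever_pivot 0.71 [312. 274.] [0.5126 0.1686 0.034 ] [-0.1129 -0.0027  0.034 ]
```

Released (ball at fixture x −156 mm). Lift and go over the 18 packer with the gripper part open.

```bash
python3 -m crank '[0,0,0,-0.9,0,0,0, 0,0,0,-0.9,0,0,0, 0,0,0,-0.9,0,0,0, 0.6,0.4,0,-0.9,0,0,0, 0.6,0.8,-0.17,-0.2,0,0,0, 0.6,0.8,-0.17,0,0,0,0, 0.6,0.8,-0.17,0,0,0,0, 0.6,0.8,-0.17,0,0,0,0, 0.6,0.8,-0.17,0,0,0,0, 0.6,0.8,-0.17,0,0,0,0, 0.6,0.8,-0.17,0,0,0,0, 0.6,0.8,-0.17,0,0,0,0, 0.6,0.8,-0.17,0,0,0,0, 0.6,0.2,0,0,0,0,0.67, 0.6,0.2,0,0,0,0,0.67, 0.6,0,0,0,0,0,0]'
python3 - <<'E'
from h import *
s,R=st()
w=grab("wrist"); im=w["pixels"]; cv2.imwrite("pics/w3.png",im)
for r in env.trace("packer_18","wrist"):
    m=r["pixels"].astype(np.uint8); q=cv2.minAreaRect(cv2.findNonZero(m))
    print(round(r["conf"],2),np.round(r["xy"]),np.round(q[0]),np.round(q[1]),round(q[2],1),onz(w,r["xy"],.04).round(3))
for r in env.spot_point("packer_18","wrist")[:3]: print(r["conf"],np.round(r["xy"]),onz(w,r["xy"],0).round(4))
E
```

```text
t: 9.62
eef_pos: [0.4376, 0.4055, 0.2011]
eef_rot: [-2.322, -2.116, 0.001]
contact_force: [-0.2, 0.9, -0.3]
opening: 0.0512
finger_force: 0.0
t 9.62 tcp [0.4376 0.4055 0.2011] fix [-0.1542  0.2423  0.2011] yaw_y -5.34 z [-0. -0. -1.] q [ 0.54  0.24  1.57 -0.    1.34  0.64] F [-0.2  0.9 -0.3] open 0.0512
0.83 [466. 217.] [467. 214.] [42. 90.] 3.9 [0.565 0.397 0.04 ]
0.76 [401. 209.] [403. 205.] [91. 45.] 86.6 [0.509 0.409 0.04 ]
0.61 [318. 220.] [319. 220.] [90. 22.] 90.0 [0.438 0.406 0.04 ]
0.94 [455. 212.] [0.5704 0.3915 0.    ]
0.6 [394. 205.] [0.5114 0.4037 0.    ]
```

View pics/w3.png

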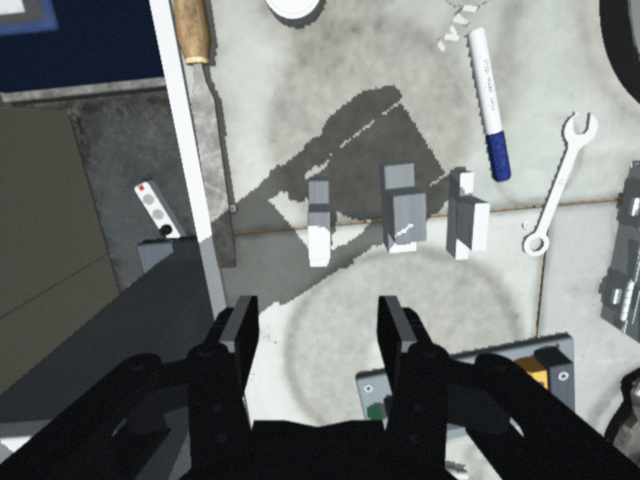

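Wrist view: near packer (318,220) is about 22 px thick versus 30+ for the middle one; it is the 18. I'll fit its silhouette for a precise pose.

```bash
cat >> h.py <<'E'
from scipy.optimize import minimize
def sil(f,x,y,a,z0=0,T=.018):
    m=np.zeros((480,640),np.uint8); c,s=np.cos(a),np.sin(a)
    for L,z1,z2 in((.08,0,.028),(.04,.028,.062)):
        P=[proj(f,[x+c*u-s*v,y+s*u+c*v,z0+z]) for u in(-T/2,T/2) for v in(-L/2,L/2) for z in(z1,z2)]
        cv2.fillConvexPoly(m,cv2.convexHull(np.round(np.array(P)*16).astype(np.int32)),1,cv2.LINE_8,4)
    return m
def fitp(f,mask,x0,z0=0,T=.018):
    m=mask.astype(bool)
    def c(p):
        s=sil(f,p[0]/100,p[1]/100,p[2]/10,z0,T).astype(bool); return 1-(s&m).sum()/max(1,(s|m).sum())
    x=np.array([x0[0]*100,x0[1]*100,x0[2]*10])
    S=np.vstack([x,x+[1,0,0],x+[0,1,0],x+[0,0,1]])
    r=minimize(c,x,method="Nelder-Mead",options=dict(initial_simplex=S,xatol=1e-3,fatol=1e-4))
    return [r.x[0]/100,r.x[1]/100,np.rad2deg(r.x[2]/10),r.fun]
E
python3 - <<'E'
from h import *
w=grab("wrist")
for r in env.trace("packer_18","wrist"):
    if abs(r["xy"][0]-318)<20:
        for T in(.012,.018,.026): print(T,np.round(fitp(w,r["pixels"],[.437,.405,-.09],T=T),4))
f=grab("top")
for r in env.trace("packer_18","top"):
    if abs(r["xy"][1]-295)<12:
        for T in(.012,.018,.026): print("top",T,np.round(fitp(f,r["pixels"],[.437,.405,-.09],T=T),4))
E
```

```text
0.012 [ 0.4375  0.3984 -4.8032  0.2884]
0.018 [ 0.4372  0.3984 -4.8523  0.0521]
0.026 [ 0.4397  0.3979 -1.7402  0.3319]
top 0.012 [0.4325 0.3888 0.1678 0.8109]
top 0.018 [0.4327 0.3912 1.5316 0.8329]
top 0.026 [0.4332 0.3897 3.2767 0.8803]
```

```bash
python3 -m crank '[0.6,-0.23,0,0.4,0,0,-0.05, 0.6,0,0,0.9,0,0,0, 0.6,0,0,0.9,0,0,0, 0.6,0,0,0.9,0,0,0, 0.6,0,0,0.9,0,0,0, 0.6,0,0,0.7,0,0,0, 0.6,0,0,0.5,0,0,0, 0.6,0,0,0.35,0,0,0, 0.6,0,0,0,0,0,0, 0,0,0,0,0,0,0, 0,0,0,0,0,0,0, 0,0,0,0,0,0,0, 0,0,0,0,0,0,0, 0,0,0,0,0,0,0]'
python3 -c "
from h import *
s,R=st(); print(s['finger_force'])"
```

```text
t: 11.72
eef_pos: [0.4379, 0.3989, 0.0359]
eef_rot: [2.315, 2.123, 0.003]
contact_force: [0.2, -0.9, 5.3]
opening: 0.0169
finger_force: 60.4
t 11.72 tcp [0.4379 0.3989 0.0359] fix [-0.1548  0.2357  0.0359] yaw_y -4.94 z [ 0.002  0.001 -1.   ] q [0.53 0.42 1.69 0.   1.03 0.62] F [ 0.2 -0.9  5.3] open 0.0169
60.3745973110199
```

The 18 packer is gripped. Lift and carry it above the gap.

```bash
python3 -m crank '[0,0,0,-0.4,0,0,0, 0,0,0,-0.9,0,0,0, 0,0,0,-0.9,0,0,0, 0,0,0,-0.9,0,0,0, 0,0,0,-0.9,0,0,-0.64, 0,0,0,-0.8,0,0,-0.64, 0,-0.85,0.58,0,0,0,0, 0,-0.85,0.58,0,0,0,0, 0,-0.85,0.58,0,0,0,0, 0,-0.85,0.58,0,0,0,0, 0,-0.85,0.58,0,0,0,0, 0,-0.85,0.58,0,0,0,0, 0,-0.85,0.58,0,0,0,0, 0,-0.85,0.58,0,0,0,0, 0,-0.85,0.58,0,0,0,0, 0,-0.28,0,0,0,0,0, 0,0,0,0,0,0,0]'
python3 - <<'E'
from h import *
s,R=st()
w=grab("wrist"); cv2.imwrite("pics/w4.png",w["pixels"])
for k,z in(("lever_ball",.113),("gap_floor",.012),("lever_pivot",.034),("clamp_fixture",0)):
    for r in env.spot_point(k,"wrist")[:1]: X=onz(w,r["xy"],z); print(k,round(r["conf"],2),np.round(r["xy"]),X.round(4),fix(X).round(4))
for r in env.trace("packer_18","wrist"): 
    print("pk",round(r["conf"],2),np.round(r["xy"]),[np.round(v,4) for v in fitp(w,r["pixels"],[s["eef_pos"][0],s["eef_pos"][1],.136],z0=s["eef_pos"][2]-.036)])
E
```

```text
t: 13.85
eef_pos: [0.6239, 0.184, 0.1784]
eef_rot: [-2.064, -2.367, 0.001]
contact_force: [0.6, 0.4, -1.3]
opening: 0.0168
finger_force: 59.5
t 13.85 tcp [0.6239 0.184  0.1784] fix [-0.0005 -0.003   0.1784] yaw_y 7.82 z [-0.002  0.    -1.   ] q [ 0.1   0.39  1.42  0.    1.33 -0.04] F [ 0.6  0.4 -1.3] open 0.0168
lever_ball 0.69 [ 64. 257.] [0.4691 0.1638 0.113 ] [-0.1567 -0.0014  0.113 ]
gap_floor 0.89 [323. 220.] [0.6279 0.1836 0.012 ] [ 0.0034 -0.0039  0.012 ]
lever_pivot 0.97 [181. 226.] [0.5117 0.1685 0.034 ] [-0.1138 -0.0027  0.034 ]
clamp_fixture 0.73 [319. 216.] [0.625  0.1844 0.    ] [ 0.0006 -0.0027  0.    ]
pk 0.67 [318. 299.] [np.float64(0.6238), np.float64(0.1832), np.float64(8.5591), np.float64(0.0614)]
```

View pics/w4.png

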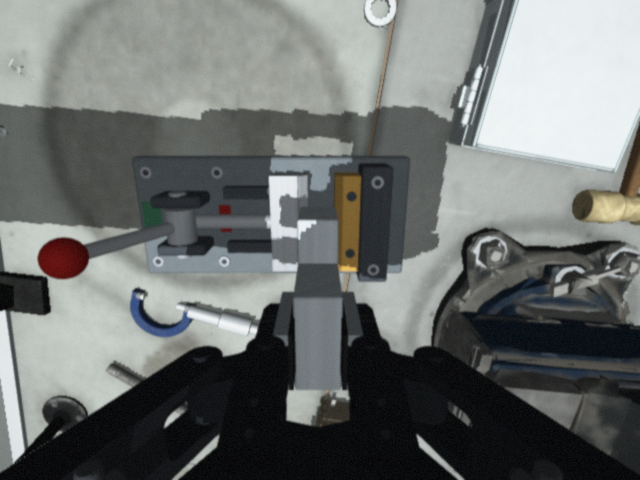

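Wrist view: lever released (ball (64,257)); gap between silver jaw (right edge ≈ col 308) and brass (left edge ≈ col 335), packer held at (318,260). I'll fit the fixture outline for the exact centre and yaw.

Run:
```python
from h import *
w=grab("wrist"); im=w["pixels"]
g=cv2.GaussianBlur(cv2.cvtColor(im,cv2.COLOR_BGR2GRAY).astype(np.float32),(0,0),1.2)
G=np.hypot(cv2.Sobel(g,5,1,0),cv2.Sobel(g,5,0,1)); G=np.minimum(G,60)
def W(p,x,y,z):
    c,s=np.cos(p[2]),np.sin(p[2]); return [p[0]+c*x-s*y,p[1]+s*x+c*y,z]
def samp(p,segs):
    P=np.array([proj(w,W(p,*(np.array(a)*(1-t)+np.array(b)*t))) for a,b in segs for t in np.linspace(.02,.98,40)],np.float32)
    return cv2.remap(G,P[:,0].reshape(-1,1),P[:,1].reshape(-1,1),cv2.INTER_LINEAR).mean()
plate=[((-.16,.053,.012),(.075,.053,.012)),((-.16,-.053,.012),(-.02,-.053,.012)),((-.16,.053,.012),(-.16,-.053,.012)),((.075,.053,.012),(.075,-.053,.012))]
best=[]
for z0 in[[.6255,.1845,.136]]:
    c=lambda q:-samp([q[0]/100,q[1]/100,q[2]/10],plate)
    x=np.array([62.55,18.45,1.36]); 
    x=min((x+[a,b,d] for a in np.arange(-.4,.41,.1) for b in np.arange(-.4,.41,.1) for d in(-.2,-.1,0,.1,.2)),key=c)
    r=minimize(c,x,method="Nelder-Mead",options=dict(initial_simplex=np.vstack([x,x+[.1,0,0],x+[0,.1,0],x+[0,0,.1]]),xatol=1e-3,fatol=1e-3))
p=[r.x[0]/100,r.x[1]/100,r.x[2]/10]; print(np.round(p,4),np.rad2deg(p[2]),r.fun)
hsv=cv2.cvtColor(im,cv2.COLOR_BGR2HSV); m=cv2.inRange(hsv,(10,90,40),(28,255,255)); m[:, :325]=0; m[:,370:]=0; m[:165]=0; m[275:]=0
for row in range(180,270,15):
    c=np.flatnonzero(m[row]); gr=g[row,285:345]; dj=np.argmin(np.diff(gr[:40]))+285
    print(row,"brass",c.min() if len(c) else None,c.max() if len(c) else None,"jaw drop",dj)
for n,x,z in(("jawtop",-.017,.036),("jawbot",-.011,.012),("brassbot",.011,.012),("brassmid",.011,.03),("brasstop",.017,.036)):
    print(n,[proj(w,W(p,x,y,z)).round(1) for y in(.04,0,-.03)])
```

```text
[0.6259 0.1857 0.1376] 7.8838046623370746 -43.96776580810547
180 brass 334 360 jaw drop 306
195 brass 334 359 jaw drop 306
210 brass 336 359 jaw drop 296
225 brass 339 358 jaw drop 309
240 brass 339 358 jaw drop 293
255 brass 339 357 jaw drop 295
jawtop [array([298.5, 176.2]), array([299.3, 225.4]), array([299.8, 259.8])]
jawbot [array([307. , 172.5]), array([307.4, 218.4]), array([307.7, 250.5])]
brassbot [array([333. , 172.5]), array([332.4, 218.4]), array([332. , 250.5])]
brassmid [array([333.9, 175.2]), array([333.2, 223.6]), array([332.8, 257.4])]
brasstop [array([341.8, 176.2]), array([340.9, 225.4]), array([340.2, 259.8])]
```

Fixture fit: origin (0.6259, 0.1857), yaw 7.9°; observed gap edges (306–334) match the projection. Correct by +2 mm and descend to just above, then slowly in.

```bash
python3 -m crank '[0,0.05,0.07,0.5,0,0,0, 0,0,0,0.9,0,0,0, 0,0,0,0.9,0,0,0, 0,0,0,0.7,0,0,0, 0,0,0,0.3,0,0,0, 0,0,0,0,0,0,0, 0,0,0,0,0,0,0]'
python3 - <<'E'
from h import *
s,R=st()
w=grab("wrist"); cv2.imwrite("pics/w5.png",w["pixels"])
E
```

```text
t: 15.08
eef_pos: [0.6276, 0.186, 0.0811]
eef_rot: [2.063, 2.367, 0.003]
contact_force: [0.2, -0.5, -2.7]
opening: 0.0171
finger_force: 59.5
t 15.07 tcp [0.6276 0.186  0.0811] fix [ 0.0034 -0.0015  0.0811] yaw_y 7.86 z [ 0.002  0.    -1.   ] q [ 0.1   0.5   1.48  0.    1.16 -0.03] F [ 0.2 -0.5 -2.7] open 0.0171
```

View pics/w5.png

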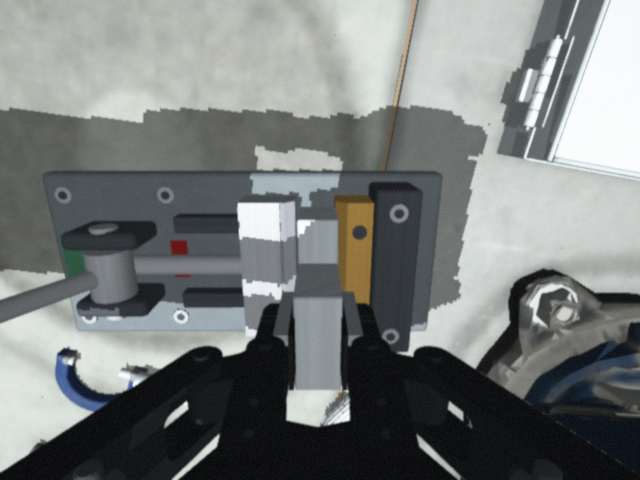

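Packer hangs just above the gap, foot cols 300–337, brass edge ≈ 337, jaw ≈ 297: a bit toward the brass. Measure the offset in this view.

Run:
```python
from h import *
w=grab("wrist"); s=env.observe(); im=w["pixels"]
for r in env.trace("packer_18","wrist"):
    print("pk",round(r["conf"],2),np.round(r["xy"]),np.round(fitp(w,r["pixels"],[s["eef_pos"][0],s["eef_pos"][1],.137],z0=s["eef_pos"][2]-.036),4))
p=[.6259,.1857,.1376]; c,sn=np.cos(p[2]),np.sin(p[2])
W=lambda x,y,z,p=p:[p[0]+c*x-sn*y,p[1]+sn*x+c*y,z]
P=lambda *a:proj(w,W(*a)).round(1)
print("jawtop",P(-.017,.04,.036),P(-.017,0,.036),"brasstop",P(.017,.04,.036),P(.017,0,.036))
print("plate TL",P(-.16,.053,.012),"TR",P(.075,.053,.012))
t=[s["eef_pos"][0],s["eef_pos"][1]]; z=s["eef_pos"][2]-.036
Q=lambda x,y,h:proj(w,W(x,y,z+h,p=t)).round(1)
print("foot top",Q(-.009,.04,.028),Q(.009,.04,.028),"tongue foot",Q(-.009,.02,.062),Q(.009,.02,.062))
g=cv2.cvtColor(im,cv2.COLOR_BGR2GRAY)
for row in(205,235,250): print(row,g[row,280:350:2])
print(g[185:270:3,317])
```

```text
pk 0.93 [318. 299.] [0.6276 0.1852 8.3464 0.0546]
jawtop [282.1 201.4] [284.3 271.7] brasstop [346.5 201.3] [344.9 271.6]
plate TL [ 38.6 171.4] TR [443.7 171. ]
foot top [296.7 218.2] [338.5 218.2] tongue foot [292.6 295.7] [343.1 295.6]
205 [189 201 193 190 192 193 192 158  87  87 111 167 167 169 169 158  89  87
  90  84  85  85  85  86  89  89  83  70  88  93  93  93  90  95 118]
235 [197 201 193 193 184 188 181 148 104 216 149 147 147 147 144 143 146 149
 153 150 150 150 148 152 152 155 158 152 147 106  91  93  98 103 120]
250 [108 105 113 116 117 114 116 113  83 116 142 148 147 146 144 144 144 151
 153 149 150 147 150 151 154 157 153 150 148 107  93  92  93 108 121]
[173 143  88  86  87  85  86  85  81  80  77  82 142 152 153 152 151 152
 150 151 148 152 148 151 149 150 116  83  83]
```

Packer is 1.7 mm toward the brass; along y it is fine. Correct and lower slowly.

```bash
python3 -m crank '[0,0,-0.06,0,0,0,0, 0,0,0,0,0,0,0, 0,0,0,0.15,0,0,0, 0,0,0,0.15,0,0,0, 0,0,0,0.15,0,0,0, 0,0,0,0.15,0,0,0, 0,0,0,0.1,0,0,0, 0,0,0,0,0,0,0]'
python3 -c "
from h import *
st()"
```

```text
t: 16.23
eef_pos: [0.6246, 0.1856, 0.0584]
eef_rot: [-2.064, -2.368, 0.001]
contact_force: [-0.6, 0.9, -2.4]
opening: 0.0169
finger_force: 59.5
t 16.23 tcp [0.6246 0.1856 0.0584] fix [ 0.0004 -0.0015  0.0584] yaw_y 7.86 z [-0.001 -0.    -1.   ] q [ 0.1   0.53  1.49 -0.    1.12 -0.03] F [-0.6  0.9 -2.4] open 0.0169
```

No contact force; continue to the floor.

```bash
python3 -m crank '[0,0,0,0.1,0,0,0, 0,0,0,0.1,0,0,0, 0,0,0,0.08,0,0,0, 0,0,0,0,0,0,0]'; python3 -m crank '[0,0,0,0.05,0,0,0, 0,0,0,0,0,0,0]'
```

```text
t: 16.73
eef_pos: [0.6245, 0.1856, 0.05]
eef_rot: [-2.064, -2.368, 0.001]
contact_force: [-0.1, -0.7, -1.9]
opening: 0.017
finger_force: 59.5
t: 16.98
eef_pos: [0.6248, 0.1856, 0.0488]
eef_rot: [-2.064, -2.368, 0.0]
contact_force: [-0.2, -0.8, -2.1]
opening: 0.0173
finger_force: 59.4
```

```bash
python3 -m crank '[0,0,0,0.04,0,0,0, 0,0,0,0,0,0,0]'; python3 -m crank '[0,0,0,0.04,0,0,0, 0,0,0,0,0,0,0]'
```

```text
t: 17.23
eef_pos: [0.625, 0.1856, 0.048]
eef_rot: [2.064, 2.368, 0.001]
contact_force: [0.8, 0.3, -0.9]
opening: 0.0172
finger_force: 59.6
t: 17.48
eef_pos: [0.6251, 0.1856, 0.0479]
eef_rot: [2.064, 2.368, 0.0]
contact_force: [-3.2, -1.3, 7.0]
opening: 0.0166
finger_force: 60.7
```

Floor contact at the expected height. Release, lift and look.

```bash
python3 -m crank '[0.5,0,0,0,0,0,0, 0.5,0,0,0,0,0,0, 0.5,0,0,0,0,0,0, 0.5,0,0,-0.4,0,0,0, 0.5,0,0,-0.9,0,0,0, 0.5,0,0,-0.9,0,0,0, 0.5,0,0,-0.9,0,0,0, 0.5,0,0,-0.9,0,0,0, 0.5,0,0,-0.9,0,0,0, 0,0,0,0,0,0,0, 0,0,0,0,0,0,0]'
python3 - <<'E'
from h import *
s,R=st()
w=grab("wrist"); cv2.imwrite("pics/w6.png",w["pixels"][120:360,100:420].repeat(2,0).repeat(2,1))
for r in env.trace("packer_18","wrist")[:2]:
    print("pk",round(r["conf"],2),np.round(r["xy"]),np.round(fitp(w,r["pixels"],[.6255,.1855,.137],z0=.012),4))
E
```

```text
t: 18.85
eef_pos: [0.6243, 0.1856, 0.1926]
eef_rot: [-2.064, -2.368, 0.001]
contact_force: [-0.4, -0.3, -0.2]
opening: 0.0067
finger_force: 0.0
t 18.85 tcp [0.6243 0.1856 0.1926] fix [ 1.000e-04 -1.500e-03  1.926e-01] yaw_y 7.86 z [-0.001 -0.    -1.   ] q [ 0.1   0.38  1.4  -0.    1.36 -0.03] F [-0.4 -0.3 -0.2] open 0.0067
pk 0.68 [319. 217.] [0.6251 0.186  9.0089 0.0904]
pk 0.17 [189. 314.] [0.6255 0.1855 7.8495 1.    ]
```

View pics/w6.png

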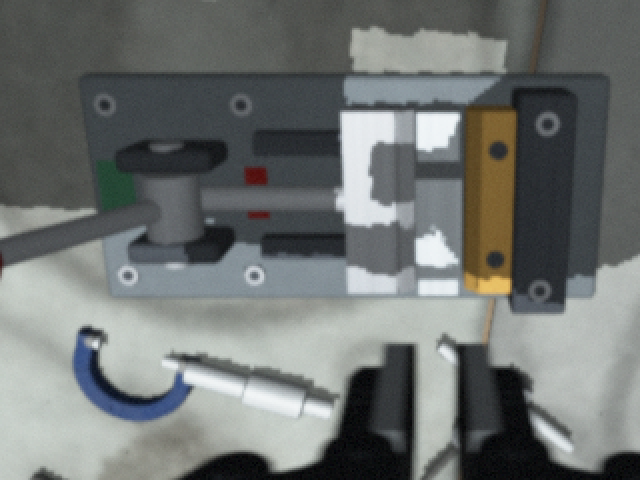

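Packer sits squarely in the gap between jaw and brass, its ends (rows 112–295) level with the jaw's. Now go over to the ball's outer side.

```bash
python3 -m crank '[0,0,-0.87,-0.2,0,0,0, 0,0,-0.86,-0.2,0,0,0, 0,0,-0.86,0,0,0,0, 0,0,-0.86,0,0,0,0, 0,0,-0.86,0,0,0,0, 0,0,-0.86,0,0,0,0, 0,0,-0.86,0,0,0,0, 0,0,-0.86,0,0,0,0, 0,0,0,0,0,0,0]'
python3 - <<'E'
from h import *
s,R=st(); print(s["joint_efforts"].round(1))
w=grab("wrist")
for r in env.spot_point("lever_ball","wrist")[:1]: X=onz(w,r["xy"],.113); print(round(r["conf"],2),np.round(r["xy"]),X.round(4),fix(X).round(4))
E
```

```text
t: 20.08
eef_pos: [0.4186, 0.1573, 0.2044]
eef_rot: [-2.063, -2.368, 0.002]
contact_force: [0.6, 0.5, -0.6]
opening: -0.0002
finger_force: 0.0
t 20.07 tcp [0.4186 0.1573 0.2044] fix [-0.2076 -0.0008  0.2044] yaw_y 7.87 z [-0.002 -0.    -1.   ] q [ 0.09 -0.16  1.97  0.    1.33 -0.05] F [ 0.6  0.5 -0.6] open -0.0002
[  0.3 -27.1 -31.8   0.    0.2  -0. ]
0.86 [395. 246.] [0.4704 0.1643 0.113 ] [-0.1553 -0.0011  0.113 ]
```

```bash
python3 -m crank '[0,0,0,0.8,0,0,0, 0,0,0,0.8,0,0,0, 0,0,0,0.8,0,0,0, 0,0,0,0.8,0,0,0, 0,0,0,0.7,0,0,0, 0,0,0.35,0,0,0,0, 0,0,0.35,0,0,0,0, 0,0,0.35,0,0,0,0, 0,0,0.35,0,0,0,0, 0,0,0.35,0,0,0,0, 0,0,0.35,0,0,0,0, 0,0,0.35,0,0,0,0, 0,0,0.3,0,0,0,0, 0,0,0,0,0,0,0, 0,0,0,0,0,0,0, 0,0,0,0,0,0,0]'
python3 - <<'E'
from h import *
st(); w=grab("wrist")
for r in env.spot_point("lever_ball","wrist")[:1]: X=onz(w,r["xy"],.113); print(round(r["conf"],2),np.round(r["xy"]),X.round(4),fix(X).round(4))
E
```

```text
t: 22.18
eef_pos: [0.5012, 0.1686, 0.0881]
eef_rot: [-2.063, -2.368, 0.001]
contact_force: [-0.7, -0.3, -0.0]
opening: 0.0004
finger_force: 0.0
t 22.18 tcp [0.5012 0.1686 0.0881] fix [-0.1242 -0.0011  0.0881] yaw_y 7.86 z [-0.001 -0.    -1.   ] q [ 0.1   0.2   1.85  0.    1.09 -0.04] F [-0.7 -0.3 -0. ] open 0.0004
0.83 [462. 347.] [0.5552 0.1744 0.113 ] [-0.0699 -0.0029  0.113 ]
```

Ball back at the clamped spot. Back off, lift and check.

```bash
python3 -m crank '[0,0,-0.3,0,0,0,0, 0,0,0,-0.9,0,0,0, 0,0,0,-0.9,0,0,0, 0,0,0,-0.9,0,0,0, 0,0,0,-0.9,0,0,0, 0,0,0.8,-0.9,0,0,0, 0,0,0.8,-0.5,0,0,0, 0,0,0.8,0,0,0,0, 0,0,0.8,0,0,0,0, 0,0,0,0,0,0,0]'
python3 - <<'E'
from h import *
s,R=st()
w=grab("wrist"); cv2.imwrite("pics/w7.png",w["pixels"][110:350,160:480].repeat(2,0).repeat(2,1))
for k,z in(("lever_ball",.113),("lever_pivot",.034),("gap_floor",.012)):
  for r in env.spot_point(k,"wrist")[:1]: X=onz(w,r["xy"],z); print(k,round(r["conf"],2),np.round(r["xy"]),fix(X).round(4))
for r in env.trace("packer_18","wrist")[:2]:
    print("pk",round(r["conf"],2),np.round(r["xy"]),np.round(fitp(w,r["pixels"],[.6255,.1855,.137],z0=.012),4))
E
```

```text
t: 23.52
eef_pos: [0.588, 0.1804, 0.2379]
eef_rot: [-2.064, -2.368, 0.001]
contact_force: [-0.5, -1.3, -0.0]
opening: 0.0001
finger_force: 0.0
t 23.52 tcp [0.588  0.1804 0.2379] fix [-0.0365 -0.0015  0.2379] yaw_y 7.85 z [-0.001 -0.    -1.   ] q [ 0.1   0.26  1.47 -0.    1.42 -0.04] F [-0.5 -1.3 -0. ] open 0.0001
lever_ball 0.7 [275. 233.] [-0.0698 -0.002   0.113 ]
lever_pivot 0.84 [239. 210.] [-0.1139 -0.0014  0.034 ]
gap_floor 0.94 [356. 206.] [ 0.0027 -0.0023  0.012 ]
pk 0.87 [361. 205.] [0.6272 0.1859 9.2662 0.0952]
pk 0.59 [305. 202.] [ 0.6682  0.1991 -6.7504  0.8667]
```

View pics/w7.png

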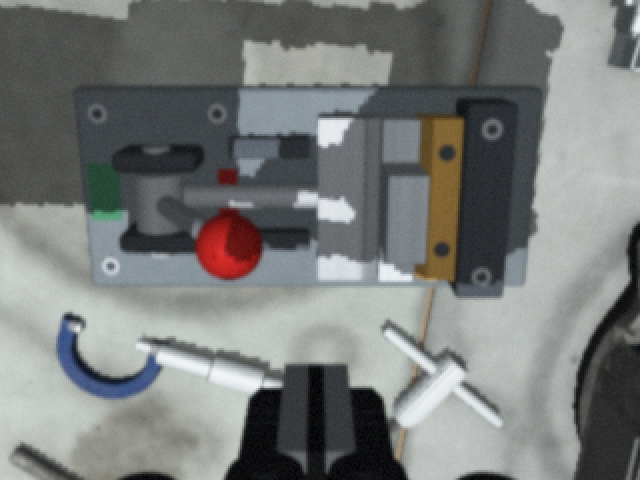

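The lever leans fully to the gap (ball as at the start), and the packer is shut in between jaw and brass with its ends level. The tools nearby are undisturbed.

```bash
python3 -c "
from workcell import env
print(env.finish_job())"
```

```text
the job is handed in; nothing more can be done
None
```

The 18 mm packer stands on the floor of the gap with its ends level with the jaw's. The lever went over to released first and is now back at clamped, its ball where it was at the start, and the job is handed in at about 24 s.

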